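# Find the carton with the ballast in it by feel

### The arm

A 6-joint arm with a two-finger parallel gripper is mounted at the origin on the work surface. World frame = base frame: x ahead of the robot, y to its left, z up, the work surface at z = 0. Lengths are in mm, angles in rad, forces in N, time in s.
With the tool pointing down it reaches from about 350 to 975 mm from the base axis. Payload 7.1 kg.
Tool frame: the origin (TCP) lies on the front face of the gripper's body, between the roots of the fingers; the fingertips stand 80 mm ahead of it and the grasp point (between the pads) lies 61 mm ahead of it (env.tips_ahead is the distance from the TCP to the fingertips, in mm); z points along the fingers, y is the direction in which the jaws open and shut (so a half turn about z gives the same grasp; the last joint's range is limited). The gripper opens to 88 mm and grips with 3 to 60 N. Pads are 20 mm wide; open, the fingers measure 115 mm over their backs; the gripper's body (75 mm by 178 mm) begins 61 mm behind the grasp point.
Start: joints at [1.118, 0.423, 1.63, -0, 1.089, -0.019], TCP at [262.669, 567.107, 302.675] pointing down, gripper open.
Joint ranges: [-3, 3], [-0.9, 2.11], [0.09, 2.58], [-1.31, 4.45], [0.11, 2.69], [-2.54, 2.54]. Speed limits (rad/s): [2.39, 2.39, 3.01, 3.14, 3.14, 3.14].

### API

Orientations are given as a unit quaternion [x, y, z, w].
In Python, from station import env, set_gripper, viewer, workorder gives the robot as it stands. Calls block until the motion is done:
- env.reach(position, orientation): joint-space move of the TCP to a pose.
- env.move_l(position, rot=None, rate=150, f_stop=None): straight line of the TCP; rot=None keeps the orientation; rate is the mean speed in mm/s. With f_stop (N) it stops when the force on the tool has changed by that much, and returns True; else False.
- env.move_joints(angles): joint-space move.
- set_gripper(opening): finger opening in mm; the grip force is fixed at half the most; returns when the fingers have stopped.
- env.hold(seconds).
- env.ik(position, orientation): joint angles nearest the present ones, or None.
- env.read_state(): the state.
- viewer.camera(name): name is "side" or "top" or "wrist"; returns the picture (480x640x3 uint8, blue, green, red); there is no depth.
- viewer.camera_params(name): a dict with "fx", "fy", "cx", "cy" (pixels), "pose" (4x4, takes a point from camera to world coordinates); the wrist camera has in their place "tool_from_camera" (4x4, takes a point from camera to tool coordinates, whose origin is the TCP and whose axes are the flange's). Camera axes: x right, y up, looking along -z (the intrinsics and any distortion apply to the point x, -y, -z); pixel columns grow to the right and rows downward; lengths in mm; the calibration is good to about 2 mm. A picture is of the moment at which its call begins: read the wrist's pose just before it. camera_params takes no time and is no camera call.
A pose or a line that the arm cannot do raises env.IKError and nothing moves.
- workorder.sign_off(): hands the job in, once; it reports no verdict.
The state is a dict: "time_s": time; "qpos": joint angles; "dq": joint speeds; "tau": joint torques, N m; "tool_pos": TCP position; "orientation": TCP orientation; "force": force on the tool from outside, world axes, zero at the start; "wrist_torque": the same for the moment, N m; "width": finger opening in mm.
Only numpy, scipy, OpenCV 4.12 (cv2) and the standard library are available. Lean on these libraries where they do the work, as an engineer would, in place of code of your own. Each camera call takes 0.05 s, during which the arm holds its last target. There are 200 camera calls.

### The job

Three identical closed cartons stand on the sorting board; by mistake a heavy ballast has been packed in one of them, and only its weight gives it away. Heft them one at a time, left, then middle, then right (left is the robot's left): lift each clear of the board for about a second, keep it upright, and stand it back in its marked square before taking the next. Then finish holding up the heaviest, still and upright, well clear of everything (at least 15 cm above the board), with the other two standing in their squares; nothing else on the bench may be disturbed.

Things in the scene. Friction and masses are not known exactly. Their poses are not given: they have to be found in the camera images.
- carton_left: White closed card carton, square, 56 x 56 mm and 105 mm tall, the one that starts on the board's left square. It weighs 0.17 to 0.27 kg, or 0.49 to 0.65 kg if it is the one with the ballast; which one is different every time. The content is central and cannot be seen. Stiff enough for a 40 N grip. Origin: centre of its underside; z up, x and y square to its sides. Its inner floor, the part pan_left, carries the content.
- carton_middle: White closed card carton, square, 56 x 56 mm and 105 mm tall, the one that starts on the board's middle square. It weighs 0.17 to 0.27 kg, or 0.49 to 0.65 kg if it is the one with the ballast; which one is different every time. The content is central and cannot be seen. Stiff enough for a 40 N grip. Origin: centre of its underside; z up, x and y square to its sides. Its inner floor, the part pan_middle, carries the content.
- carton_right: White closed card carton, square, 56 x 56 mm and 105 mm tall, the one that starts on the board's right square. It weighs 0.17 to 0.27 kg, or 0.49 to 0.65 kg if it is the one with the ballast; which one is different every time. The content is central and cannot be seen. Stiff enough for a 40 N grip. Origin: centre of its underside; z up, x and y square to its sides. Its inner floor, the part pan_right, carries the content.
- board: Fixed plywood sorting board lying on the bench, 170 mm (x) by 460 mm (y) and 12 mm thick, with three squares marked in thin black lines, 150 mm apart along its y axis. Origin: centre of its underside, on the bench; x points away from the robot, y to the robot's left, turned up to 0.25 rad.
- place_left (a point): Centre of the left marked square (96 mm outside, black outline) on the board's top face; axes as the board's.
- place_middle (a point): Centre of the middle marked square (96 mm outside, black outline) on the board's top face; axes as the board's.
- place_right (a point): Centre of the right marked square (96 mm outside, black outline) on the board's top face; axes as the board's.
- terminal: Bystander: black hand terminal lying on the bench, 186 x 64 mm, 35 mm high. Origin: centre of its underside.
- tape_roll: Bystander: cardboard tape core lying flat on the bench, 104 mm across, 48 mm high. Origin: centre of its underside.
- marker: Bystander: grey and black marker pen lying on the bench beyond the board, 130 mm long, 24 mm high. Origin: middle of its underside; x along the pen.
Mind the look-alikes: they are no part of the job. What is shaped like the carton_left but blue or orange is not meant.

How it is judged (in metres and radians):
On the way, in this order (a step that is already met when the one before it is completed fails the run):
1. the left carton is held clear of the board (underside over 20 mm above it), upright, while the other two stand in their squares (z of carton_left in the frame of board above 0.032 m and contact force between the fingers and carton_left above 1 N and angle between carton_left's own z axis and vertical below 0.3 rad and z of each of carton_middle, carton_right in the frame of board below 0.018 m and horizontal distance between carton_middle and place_middle below 0.035 m and angle between each of carton_middle, carton_right's own z axis and vertical below 0.1 rad and horizontal distance between carton_right and place_right below 0.035 m), for 0.3 s.
2. the middle carton is held clear of the board (underside over 20 mm above it), upright, while the other two stand in their squares (z of carton_middle in the frame of board above 0.032 m and contact force between the fingers and carton_middle above 1 N and angle between carton_middle's own z axis and vertical below 0.3 rad and z of each of carton_left, carton_right in the frame of board below 0.018 m and horizontal distance between carton_left and place_left below 0.035 m and angle between each of carton_left, carton_right's own z axis and vertical below 0.1 rad and horizontal distance between carton_right and place_right below 0.035 m), for 0.3 s.
3. the right carton is held clear of the board (underside over 20 mm above it), upright, while the other two stand in their squares (z of carton_right in the frame of board above 0.032 m and contact force between the fingers and carton_right above 1 N and angle between carton_right's own z axis and vertical below 0.3 rad and z of each of carton_left, carton_middle in the frame of board below 0.018 m and horizontal distance between carton_left and place_left below 0.035 m and angle between each of carton_left, carton_middle's own z axis and vertical below 0.1 rad and horizontal distance between carton_middle and place_middle below 0.035 m), for 0.3 s.
At the end, for the whole second after the job is handed in: The heaviest carton is held in the fingers, its underside more than 120 mm above the board's top, within 0.25 rad of upright, slower than 30 mm/s and touching no bystander; the other two stand on the board, upright within 0.1 rad and within 35 mm of the centres of their own squares (((z of carton_left in the frame of board above 0.132 m and contact force between the fingers and carton_left above 1 N and contact force between pan_left and anything else above 3 N and angle between carton_left's own z axis and vertical below 0.25 rad and linear speed of carton_left below 0.03 m/s and contact force between carton_left and terminal below 0.1 N and contact force between carton_left and tape_roll below 0.1 N and contact force between carton_left and marker below 0.1 N and z of each of carton_middle, carton_right in the frame of board below 0.018 m and horizontal distance between carton_middle and place_middle below 0.035 m and angle between each of carton_middle, carton_right's own z axis and vertical below 0.1 rad and horizontal distance between carton_right and place_right below 0.035 m) or (z of carton_middle in the frame of board above 0.132 m and contact force between the fingers and carton_middle above 1 N and contact force between pan_middle and anything else above 3 N and angle between carton_middle's own z axis and vertical below 0.25 rad and linear speed of carton_middle below 0.03 m/s and contact force between carton_middle and terminal below 0.1 N and contact force between carton_middle and tape_roll below 0.1 N and contact force between carton_middle and marker below 0.1 N and z of each of carton_left, carton_right in the frame of board below 0.018 m and horizontal distance between carton_left and place_left below 0.035 m and angle between each of carton_left, carton_right's own z axis and vertical below 0.1 rad and horizontal distance between carton_right and place_right below 0.035 m) or (z of carton_right in the frame of board above 0.132 m and contact force between the fingers and carton_right above 1 N and contact force between pan_right and anything else above 3 N and angle between carton_right's own z axis and vertical below 0.25 rad and linear speed of carton_right below 0.03 m/s and contact force between carton_right and terminal below 0.1 N and contact force between carton_right and tape_roll below 0.1 N and contact force between carton_right and marker below 0.1 N and z of each of carton_left, carton_middle in the frame of board below 0.018 m and horizontal distance between carton_left and place_left below 0.035 m and angle between each of carton_left, carton_middle's own z axis and vertical below 0.1 rad and horizontal distance between carton_middle and place_middle below 0.035 m))); the arm keeps its last pose, push and grip.
It fails at once if the terminal is moved more than 30 mm (distance of terminal from where it was at the start of the episode above 0.03 m).
It fails at once if the tape roll is moved more than 30 mm (distance of tape_roll from where it was at the start of the episode above 0.03 m).
It fails at once if the marker is moved more than 30 mm (distance of marker from where it was at the start of the episode above 0.03 m).
It fails at once if a carton is tipped more than 0.5 rad (angle between any of carton_left, carton_middle, carton_right's own z axis and vertical above 0.5 rad).
It fails at once if two cartons are off the board at once (z of each of carton_left, carton_middle in the frame of board above 0.032 m or z of each of carton_left, carton_right in the frame of board above 0.032 m or z of each of carton_middle, carton_right in the frame of board above 0.032 m).
It also fails if it takes over 54 s, if anything falls off the work surface, if the arm or the gripper's body presses on something with over 40 N, if the wrist force passes 120 N, or if a joint passes its speed limit or range.

## Working session

There is one attempt and no reset: what is moved stays moved. The work goes in short steps, each a Python script; the robot and the scene stay as the last script left them, time stands still between calls to the robot, and variables do not carry over. Pictures are saved under pics/ and viewed, about 8 in all and at most 12, crops included, and the job is handed in when it is done.

```bash
mkdir -p pics; ls; python3 - <<'E'
from station import env, viewer
import cv2,numpy as np
for n in("top","side"):
    cv2.imwrite(f"pics/{n}0.png",viewer.camera(n)); p=viewer.camera_params(n); print(n,p)
s=env.read_state();print(s)
E
```

```text
pics
top {'fx': 596.3129135748469, 'fy': 596.3129135748469, 'cx': 312.98397553112534, 'cy': 235.2882844582825, 'pose': array([[ 1.38354775e-03,  9.90398382e-01, -1.38235782e-01,
         3.46561564e+02],
       [-9.99990607e-01,  8.02443153e-04, -4.25936287e-03,
         2.61532102e+00],
       [-4.10753973e-03,  1.38240377e-01,  9.90390189e-01,
         1.69893068e+03],
       [ 0.00000000e+00,  0.00000000e+00,  0.00000000e+00,
         1.00000000e+00]])}
side {'fx': 517.1824239925573, 'fy': 517.1824239925573, 'cx': 320.3041325134075, 'cy': 237.52606455988283, 'pose': array([[ 8.55901402e-01,  2.53617073e-01, -4.50678567e-01,
         6.89193498e+01],
       [-5.17122444e-01,  4.26723221e-01, -7.41951259e-01,
        -8.11964020e+02],
       [ 4.14350260e-03,  8.68093124e-01,  4.96384084e-01,
         5.96869594e+02],
       [ 0.00000000e+00,  0.00000000e+00,  0.00000000e+00,
         1.00000000e+00]])}
{'time_s': 0.1, 'qpos': array([ 1.11801896e+00,  4.23761709e-01,  1.63059628e+00,  1.97200635e-05,
        1.08859290e+00, -1.89853831e-02]), 'dq': array([ 1.81433282e-04, -3.06777949e-03, -1.45480849e-04,  4.61708772e-04,
       -7.43792300e-05,  1.08910207e-04]), 'tau': array([-1.43961984e-04, -5.45609021e+01, -2.74323428e+01,  6.44419785e-02,
        1.87910954e-02, -5.89376100e-05]), 'tool_pos': array([262.49290786, 566.78163087, 301.98784128]), 'orientation': array([ 2.15203806e-01,  9.76568923e-01, -6.58273508e-04, -1.67201198e-04]), 'force': array([-0.22001054, -0.27648245, -0.03241919]), 'wrist_torque': array([-0.01103103,  0.00674108,  0.05245062]), 'width': 87.75302983267791}
```

View pics/top0.png

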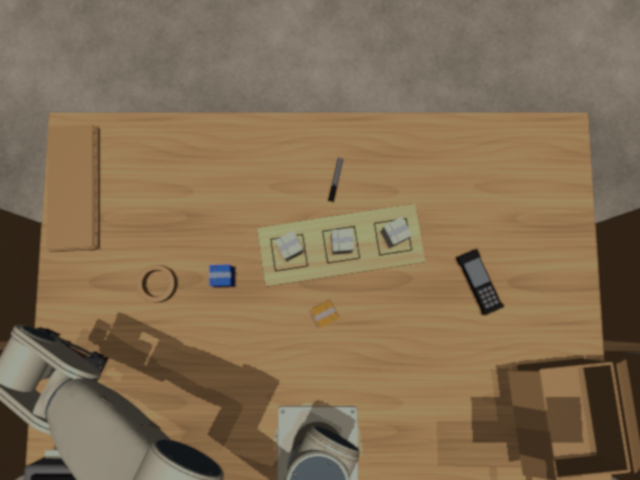

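View pics/side0.png

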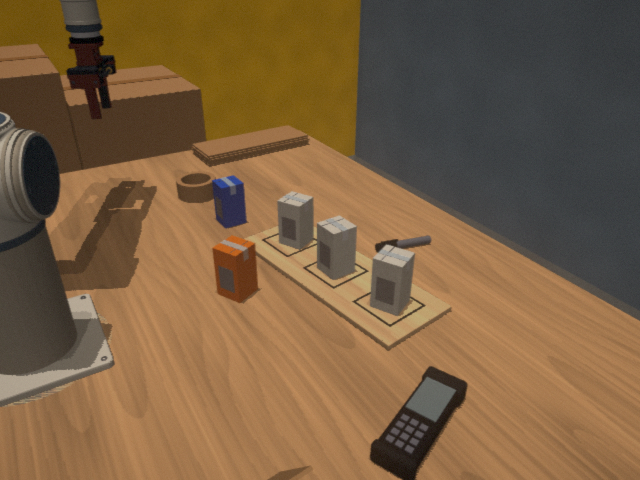

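Top view: cartons at about (290,246), (343,240) and (397,231) px on the board. The orange and blue decoys are at (325,313) and (222,276). Next I'll take a closer wrist view above the board.

```bash
cat > h.py <<'E'
from station import env, set_gripper, viewer, workorder
import cv2,numpy as np
from scipy.spatial.transform import Rotation as R
def down(yaw): # tool z down, jaw (y) axis along yaw (mod pi)
    ex=np.array([np.sin(yaw),-np.cos(yaw),0]); ey=np.array([np.cos(yaw),np.sin(yaw),0]); ez=np.cross(ex,ey)
    return R.from_matrix(np.c_[ex,ey,ez]).as_quat()
def campose(n):
    p=viewer.camera_params(n)
    if 'pose' in p: return p,p['pose']
    s=env.read_state(); T=np.eye(4); T[:3,:3]=R.from_quat(s['orientation']).as_matrix(); T[:3,3]=s['tool_pos']
    return p,T@p['tool_from_camera']
def cast(p,T,uv,z):
    uv=np.atleast_2d(uv).astype(float)
    d=np.c_[(uv[:,0]-p['cx'])/p['fx'],-(uv[:,1]-p['cy'])/p['fy'],-np.ones(len(uv))]@T[:3,:3].T
    return (T[:3,3]+d*((z-T[2,3])/d[:,2])[:,None])[:,:2]
E
python3 - <<'E'
from h import *
p,T=campose('top')
print(cast(p,T,[(258,229),(417,205),(424,262),(266,286)],12)); print(cast(p,T,[(290,243),(343,235),(397,228)],117))
p=viewer.camera_params('wrist');print(p)
c=cast(viewer.camera_params('top'),T,[(341,245)],12)[0];print(c)
for y in (0.15,0.15-np.pi,):
    q=env.ik([c[0],c[1],420],down(y+np.pi/2));print(q)
E
```

```text
[[ 600.060521    167.24389077]
 [ 670.17402358 -289.02393109]
 [ 505.77242838 -305.13061718]
 [ 437.32369588  142.34413442]]
[[ 546.49051555   70.85403353]
 [ 568.20755417  -70.97025716]
 [ 587.27912238 -215.85337841]]
{'fx': 387.67026858032557, 'fy': 387.67026858032557, 'cx': 314.55093535488004, 'cy': 236.67845042443113, 'tool_from_camera': array([[ 1.78488809e-03,  9.62170356e-01,  2.72442693e-01,
         7.48210212e+01],
       [ 9.99998385e-01, -1.77420960e-03, -2.85540118e-04,
         2.12565397e-01],
       [ 2.08632205e-04,  2.72442762e-01, -9.62171969e-01,
        -8.24599785e+01],
       [ 0.00000000e+00,  0.00000000e+00,  0.00000000e+00,
         1.00000000e+00]])}
[554.14278253 -69.99654661]
None
None
```

```bash
python3 - <<'E'
from h import *
for z in (300,340,380,420):
  for y in (-np.pi/2,np.pi/2):
    for dx in (-100,-50,0): print(z,round(y,2),dx,env.ik([554+dx,-70,z],down(y-.15)))
s=env.read_state();print(R.from_quat(s['orientation']).as_matrix().round(2))
E
```

```text
300 -1.57 -100 None
300 -1.57 -50 None
300 -1.57 0 None
300 1.57 -100 None
300 1.57 -50 None
300 1.57 0 None
340 -1.57 -100 None
340 -1.57 -50 None
340 -1.57 0 None
340 1.57 -100 None
340 1.57 -50 None
340 1.57 0 None
380 -1.57 -100 None
380 -1.57 -50 None
380 -1.57 0 None
380 1.57 -100 None
380 1.57 -50 None
380 1.57 0 None
420 -1.57 -100 None
420 -1.57 -50 None
420 -1.57 0 None
420 1.57 -100 None
420 1.57 -50 None
420 1.57 0 None
[[-0.91  0.42 -0.  ]
 [ 0.42  0.91 -0.  ]
 [ 0.   -0.   -1.  ]]
```

```bash
sed -i 's/ex=np.array(.*,0\]); ey/ex=np.array([-np.sin(yaw),np.cos(yaw),0]); ey/' h.py; python3 - <<'E'
from h import *
for z in (300,340):
  for y in (-np.pi/2,np.pi/2): print(z,y,env.ik([554,-70,z],down(y-.15)))
env.reach([554,-70,340],down(np.pi/2+.15-0.3+0.3-0.0))
p,T=campose('wrist'); im=viewer.camera('wrist'); np.savez('w0.npz',im=im,T=T); cv2.imwrite('pics/w0.png',im); print(env.read_state()['time_s'])
E
```

```text
300 -1.5707963267948966 [-1.47000050e-01  3.29265697e-01  1.78107686e+00 -4.44089210e-16
  1.03125010e+00  1.57379628e+00]
300 1.5707963267948966 [-1.47000050e-01  3.29265697e-01  1.78107686e+00 -4.44089210e-16
  1.03125010e+00 -1.56779638e+00]
340 -1.5707963267948966 [-1.47000050e-01  2.83088404e-01  1.74453378e+00 -4.44089210e-16
  1.11397047e+00  1.57379628e+00]
340 1.5707963267948966 [-1.47000050e-01  2.83088404e-01  1.74453378e+00 -4.44089210e-16
  1.11397047e+00 -1.56779638e+00]
2.6417
```

View pics/w0.png

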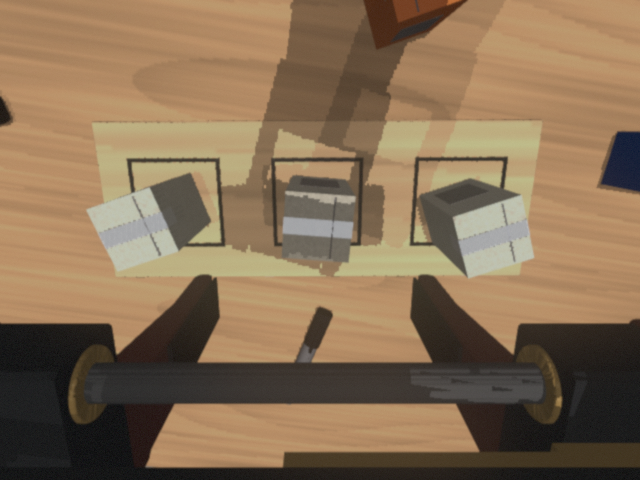

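Wrist view: right carton top near (133,228), middle near (318,227), left near (494,235). All the squares are visible. Casting the corners now.

```bash
cat > m.py <<'E'
from h import *
d=np.load('w0.npz');T=d['T'];p=viewer.camera_params('wrist')
g=cv2.cvtColor(d['im'],cv2.COLOR_BGR2GRAY)
def sub(c): return cv2.cornerSubPix(g,np.float32(c).reshape(-1,1,2),(4,4),(-1,-1),(3,30,.01)).reshape(-1,2)
def quad(c,z):
    w=cast(p,T,sub(c),z); e=np.roll(w,-1,0)-w; L=np.linalg.norm(e,axis=1)
    a=np.arctan2(e[:,1],e[:,0]); y=np.angle(np.exp(4j*a).mean())/4
    return w.mean(0),y,L
C=dict(left=[(522,193),(533,257),(470,277),(455,214)],middle=[(285,191),(355,193),(349,262),(282,260)],right=[(88,211),(150,185),(178,246),(116,271)])
cart={k:quad(v,117) for k,v in C.items()}
sq=dict(right=quad([(128,158),(220,158),(223,245),(132,246)],12),middle=quad([(272,158),(362,158),(366,243),(275,244)],12))
by=sq['middle'][1]
v=sq['middle'][0]-sq['right'][0]; v*=150/np.linalg.norm(v); 
sqc=dict(right=sq['right'][0],middle=sq['middle'][0],left=sq['middle'][0]+v)
if __name__=='__main__':
    for k,v in cart.items(): print(k,v)
    print(sq,sqc)
    print({k:(cart[k][0]-sqc[k]).round(1) for k in sqc})
E
python3 m.py
```

```text
left (array([543.97994888,  77.62911756]), np.float64(0.48535168333611617), array([56.28708024, 55.98560732, 55.08225019, 55.16326599]))
middle (array([558.03740212, -65.38394872]), np.float64(0.09312077095638882), array([57.55972127, 55.47693699, 52.98220016, 56.90870476]))
right (array([ 581.60070211, -215.19206758]), np.float64(0.4929472514786163), array([56.11562375, 52.44191715, 58.87143862, 54.51840534]))
{'right': (array([ 581.01456652, -216.19402061]), np.float64(0.13426514260964942), array([ 96.31526891,  95.88518826, 101.4753519 ,  95.76722209])), 'middle': (array([556.57390685, -63.58654644]), np.float64(0.17642149494143503), array([ 92.32509095,  93.27606485, 101.50961064,  93.94709853]))} {'right': array([ 581.01456652, -216.19402061]), 'middle': array([556.57390685, -63.58654644]), 'left': array([532.85312769,  84.525994  ])}
{'right': array([0.6, 1. ]), 'middle': array([ 1.5, -1.8]), 'left': array([11.1, -6.9])}
```

```bash
cat >> h.py <<'E'
def heft(k,c,yaw,sqc,final=False):
    q=down(yaw); Z=141
    if np.linalg.norm(env.read_state()['tool_pos'][:2]-c)>5: env.reach([*c,270],q)
    env.hold(.3); f0=env.read_state()['force']
    env.move_l([*c,Z],q,rate=120)
    set_gripper(40); w=env.read_state()['width']
    env.move_l([*c,Z+(165 if final else 60)],rate=100); env.hold(1.0)
    s=env.read_state(); print(k,'width',w,s['width'],'dF',(s['force']-f0).round(2),'t',s['time_s'])
    if final: return
    env.move_l([*sqc,Z+60],rate=60)
    env.move_l([*sqc,Z+8],rate=80)
    st=env.move_l([*sqc,Z-3],rate=15,f_stop=3.0); print('touch',st,env.read_state()['tool_pos'].round(1))
    set_gripper(88); env.move_l([*sqc,270],rate=150)
    s=env.read_state(); print('open',s['width'],'t',s['time_s'])
E
python3 - <<'E'
from m import *
k='left'; heft(k,cart[k][0],cart[k][1],sqc[k])
cv2.imwrite('pics/side1.png',viewer.camera('side'))
E
```

```text
left width 55.781512275822735 56.0654040891888 dF [-0.05  0.48 -1.19] t 7.8583
touch True [533.   84.6 141.1]
open 87.83336461806908 t 11.275
```

View pics/side1.png

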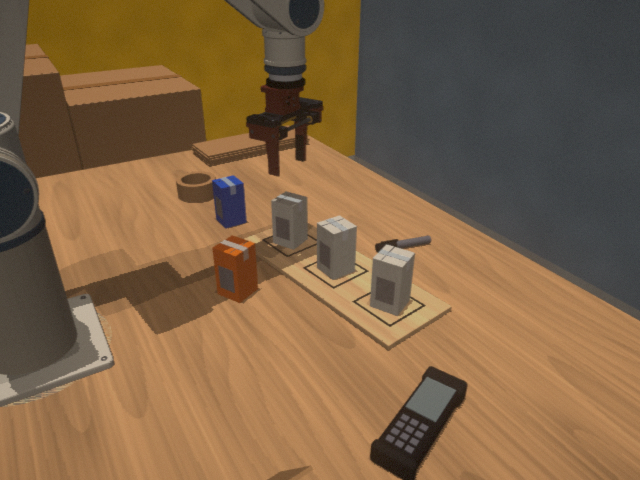

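The side view shows the left carton upright in its square at (290,220), with the middle and right ones untouched. Its reading of 1.2 N suggests it is light. Now the middle and right ones.

```bash
python3 - <<'E'
from m import *
for k in('middle','right'): heft(k,cart[k][0],cart[k][1],sqc[k])
cv2.imwrite('pics/side2.png',viewer.camera('side'))
E
```

```text
middle width 55.69123313540848 55.93497240054882 dF [ 0.8  -1.18 -5.89] t 15.85
touch True [556.5 -63.7 141. ]
open 87.70563512164878 t 19.15
right width 55.690783883229905 55.872570041144755 dF [ 0.24 -0.66 -1.67] t 23.675
touch True [ 581.1 -216.1  141.1]
open 87.64423404418135 t 26.9667
```

View pics/side2.png

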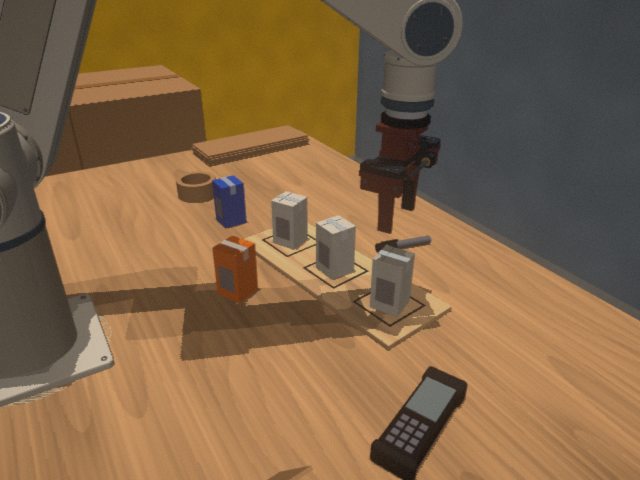

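The middle carton is clearly the heavy one: 5.9 N against 1.2 N and 1.7 N. The picture shows all three upright in their squares. Next I'll lift the middle one to finish, raising it 165 mm.

```bash
python3 - <<'E'
from m import *
heft('middle',sqc['middle'],cart['middle'][1],None,final=True)
cv2.imwrite('pics/side3.png',viewer.camera('side')); s=env.read_state(); print(s['tool_pos'],abs(s['dq']).max())
E
```

```text
middle width 55.97288071159084 55.945935907037246 dF [-0.71 -0.7  -6.03] t 32.6
[556.55576454 -63.56469228 305.98652801] 0.0015178773209327532
```

View pics/side3.png

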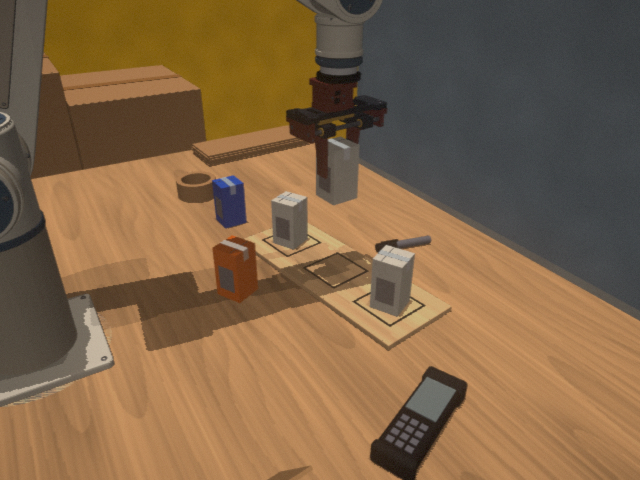

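The picture shows the middle carton held upright at (338,172), well clear, with the other two standing in their squares and the bystanders unmoved.

```bash
python3 -c "
from station import workorder
workorder.sign_off()"
```

```text
the job is handed in; nothing more can be done
```

I hefted the cartons in order (left, middle, right), stood each back in its square, and handed the job in holding up the middle one, which is the heaviest.

- **Weights:** the force readings were about 1.2 N for the left, 5.9 N for the middle and 1.7 N for the right. The second lift of the middle read 6.0 N. The two light readings are a little below the stated minimum weight of about 1.7 N. I put that down to an offset in the force sensor; the gap to the middle carton is too large for it to matter.
- **Last checks:** at about 33 s of the 54 s allowed, the middle carton was about 165 mm above the board. It was upright and still, gripped at 56 mm. The side view showed the left and right cartons standing upright in their squares, and the terminal, tape roll and marker looked unmoved.
- **Placement:** the left carton started about 13 mm off its square's centre, so I set it down on the centre. I judged the final positions from the side picture and the robot's pose and did not measure the cartons again. No check failed.

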